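Finish a pinwheel layer of enclosures on a pallet slab

ROBOT

A 6-joint arm with a two-finger parallel gripper is mounted at the origin on the work surface. World frame = base frame: x ahead of the robot, y to its left, z up, the work surface at z = 0. Lengths are in m, angles in rad, forces in N, time in s.
With the tool pointing down it reaches from about 0.35 to 0.875 m from the base axis. Payload 4.2 kg.
Tool frame: the origin (TCP) lies at the very end of the fingers, on their centre line; the grasp point (between the pads) lies env.grip_point_offset behind it (env.grip_point_offset is the distance from the TCP to the grasp point, in m); z points along the fingers, x is the direction in which the jaws open and shut, and the axes are right-handed (so a half turn about z gives the same grasp; the last joint's range is limited). The gripper opens to 87 mm and grips with 3 to 60 N. Pads are 19 mm wide; open, the fingers measure 117 mm over their backs; the gripper's body (75 mm by 190 mm) begins 51 mm behind the grasp point.
Start: joints at [1.487, 0.385, 0.008, 0, -1.194, -0.259], TCP at [0.21, 0.589, 0.223] pointing down, gripper open.
Joint ranges: [-3.14, 3.14], [-1.21, 2.06], [-1.07, 1.41], [-3.16, 2.05], [-2.99, -0.16], [-3.1, 3.1]. Speed limits (rad/s): [2.79, 2.79, 3.14, 3.14, 3.14, 3.14].

INTERFACE

Orientations are given as a unit quaternion [x, y, z, w].
In Python, from bench import get_obs, imaging, hand_in, env gives the robot as it stands.
- The arm moves only by the tool step_arm, never from a script. Its argument "targets" is a list of rows, each an object of numbers: "tx", "ty", "tz": the shift along the tool's x, y, z in cm; "spin": the turn about the tool's z in rad. A call has 1 to 20 rows; each row shifts and turns the commanded pose from where the row before left it, along the tool's axes as they then stand; what a row does not reach is not made up. A row lasts 1/10 s, in which the tool goes at most 50 mm and 8.59 degrees, less where a joint would pass 70% of its speed; a pose out of reach is approached as far as the arm can. A call with a gripper value outside its range is refused whole. "gripper" is the finger opening in cm, from 0 to 8.7, set as the call begins (left out, the last holds). The fingers move at their own pace and stop on an object; the grip force is fixed at half the most. Time passes only in rows, so rows that do not move let the fingers close. It gives the time, the measured TCP pose, the force and the opening at its end, in the units of the state.
- get_obs(): the state, without advancing time (a new reading comes with each control period).
- imaging.grab_frame(name): name is "side" or "top"; returns a dict with "frame" (400x640x3 uint8, red, green, blue), "range_z" (400x640 float32, m along the optical axis (not along the pixel's ray), 0 where there is no reading), "camera_matrix" (3x3 intrinsics, pixels), "dist" ([k1, k2, p1, p2, k3] as OpenCV has them; the pictures are not rectified), "origin" and "orientation" of the camera in the world. Camera axes: x right, y up, looking along -z (the intrinsics and any distortion apply to the point x, -y, -z); pixel columns grow to the right and rows downward; lengths in m; the calibration is good to about 2 mm. A picture is of the moment at which its call begins.
- hand_in(): hands the job in, once; it reports no verdict.
The state is a dict: "time_s": time; "joints": joint angles; "joint_velocities": joint speeds; "tau": joint torques, N m; "position": TCP position; "eef_rot": TCP orientation; "wrist_force": force on the tool from outside, world axes, zero at the start; "torque": the same for the moment, N m; "opening": finger opening in m.
Only numpy, scipy, OpenCV 4.12 (cv2) and the standard library are available. Lean on these libraries where they do the work, as an engineer would, in place of code of your own. Each camera call takes 0.05 s, during which the arm holds its last target. There are 200 camera calls.

TASK

Finish the layer on the pallet slab: lay the three loose grey enclosures lid up beside the one already there, so that the four make a closed pinwheel round the steel post, each one's end against the side of the next, and push them up snug against one another and the two kerbs. Leave the first one in its corner, never tip an enclosure over, do not disturb anything else on the table, and let go of everything at the end.

Things in the scene. Friction and masses are not known exactly. Their poses are not given: they have to be found in the camera images.
- slab: Plywood pallet slab fixed on the table, 18 mm thick, 240 mm square: from -140 to +100 mm in its x and y. Origin: underside, on the axis of its steel post. x points to the far kerb, y to the left kerb, z up; the near (-x) and right (-y) sides are open. The finished layer is a 180 mm square (-90 to +90 mm both ways): four enclosures in a pinwheel round the post, end of one against side of the next.
- post_top (a point): Centre of the top of the square steel lifting post, 40 x 40 mm, fixed in the slab, rising 44 mm above the slab top in the middle of the layer. The finished layer leaves 10 mm of air beside each of its faces: no room for a finger.
- far_kerb (a point): Middle of the top inner edge of the far kerb, a wooden strip 10 mm thick, 12 mm above the slab top; inner face at x = +90 mm in the slab's frame.
- left_kerb (a point): Middle of the top inner edge of the left kerb, a wooden strip 10 mm thick, 12 mm above the slab top; inner face at y = +90 mm in the slab's frame.
- slot_first (a point): Where the centre of an enclosure belongs in the finished layer, 43 mm above the slab's underside: the far left corner, long side along the far kerb (long along the slab's y), at x = 60, y = 30 mm in the slab's frame. The laid enclosure is already here, within 2 mm. The point's axes are the slab's.
- slot_right (a point): Where the centre of an enclosure belongs in the finished layer, 43 mm above the slab's underside: on the right, long along the slab's x, far end against the far kerb, left side against the end of the laid enclosure; at x = 30, y = -60 mm in the slab's frame.
- slot_near (a point): Where the centre of an enclosure belongs in the finished layer, 43 mm above the slab's underside: on the near side, long along the slab's y, far side against the near end of the right-hand enclosure, left end against the side of the left-hand one; at x = -60, y = -30 mm in the slab's frame.
- slot_left (a point): Where the centre of an enclosure belongs in the finished layer, 43 mm above the slab's underside: on the left, long along the slab's x, far end against the side of the laid enclosure, left side against the left kerb; at x = -30, y = 60 mm in the slab's frame.
- box_laid_mid (a point): Centre (half-way up) of the grey enclosure already laid on the slab in the far left corner: 120 mm long (its x, about along the slab's y), 60 mm wide, 50 mm high. It is loose; it must stay in its place.
- box1_mid (a point): Centre (half-way up) of a loose grey enclosure identical to the laid one: 120 mm long (its x), 60 mm wide (its y), 50 mm high (its z, lid up), about 0.35 kg. It stands on the table, among the other enclosures, the junction box and the tape roll. Both ends are alike, so it may be turned end for end; the three are interchangeable.
- box2_mid (a point): Centre (half-way up) of a loose grey enclosure identical to the laid one: 120 mm long (its x), 60 mm wide (its y), 50 mm high (its z, lid up), about 0.35 kg. It stands on the table, among the other enclosures, the junction box and the tape roll. Both ends are alike, so it may be turned end for end; the three are interchangeable.
- box3_mid (a point): Centre (half-way up) of a loose grey enclosure identical to the laid one: 120 mm long (its x), 60 mm wide (its y), 50 mm high (its z, lid up), about 0.35 kg. It stands on the table, among the other enclosures, the junction box and the tape roll. Both ends are alike, so it may be turned end for end; the three are interchangeable.
- junction: Bystander: green junction box, 94 x 68 mm, 44 mm high, long along its x; origin at the centre of its underside. Stands among the loose enclosures.
- tape: Bystander: black tape roll lying flat, 84 mm across, 30 mm high; origin at the centre of its underside. Lies among the loose enclosures.
- can: Bystander: tall blue spray can, 54 mm across, 160 mm high, standing upright between the loose enclosures and the slab and easily knocked over; origin at the centre of its underside.
- meter: Bystander: yellow hand meter, 150 x 75 mm (long along its x), 40 mm high, at the back of the table; origin at the centre of its underside.
- driver: Bystander: screwdriver lying at the back left of the table, about 150 mm long along its x, under 35 mm high; origin near mid-length.
- wrench: Bystander: wrench lying flat at the back of the table beyond the slab, about 180 mm long along its x; origin near mid-length.
- cover: Bystander: flat grey spare cover, 120 x 60 x 8 mm, lying right of and beyond the slab; origin at the centre of its underside. Not part of the layer.
- carton: Bystander: brown carton, 100 x 130 mm (x, y), 50 mm high, at the back of the table; origin at the centre of its underside.
Not all that is in view belongs to the job. Leave any pink look-alike of the part that bears box_laid_mid alone.

How it is judged:
By the outcome, as a careful person would: the job done as asked, in the order asked, and still so for the second after the job is handed in, with the robot touching nothing.
It also fails if it takes over 72 s, if anything falls off the work surface, if the arm or the gripper's body presses on something with over 40 N, if the wrist force passes 120 N, or if a joint passes its speed limit or range.

## Working session

There is one attempt and no reset: what is moved stays moved. The work goes in short steps, Python scripts to look and compute and a tool call to move; the robot and the scene stay as the last step left them, time stands still between calls to the robot, and variables do not carry over. Pictures are saved under pics/ and viewed, about 8 in all and at most 12, crops included, and the job is handed in when it is done.

Besides the shell and the picture viewer there is one more tool, called by a JSON object that holds its "fn" and its "kwargs", one argument or row to a line. step_arm: Moves the arm, as the interface text tells. Its arguments: {"type":"object","properties":{"targets":{"type":"array"},"gripper":{"type":"number"}},"required":["targets"]}

```bash
ls; mkdir -p pics; cat > h.py <<'E'
import numpy as np, cv2
from scipy.spatial.transform import Rotation as R
from bench import get_obs, imaging, hand_in, env
def grab(n):
    return imaging.grab_frame(n)
def save(d,f,crop=None):
    im=d["frame"][:,:,::-1]
    if crop: 
        a,b,c,e=crop; im=cv2.resize(im[b:e,a:c],None,fx=2,fy=2,interpolation=cv2.INTER_CUBIC)
    cv2.imwrite("pics/"+f,im)
def pose(d):
    o=np.array(d["orientation"]); return (o if o.shape==(3,3) else R.from_quat(o).as_matrix()), np.array(d["origin"])
def rays(d,uv):
    p=cv2.undistortPoints(np.float64(uv).reshape(-1,1,2),np.array(d["camera_matrix"]),np.array(d["dist"]))[:,0]
    return np.c_[p[:,0],-p[:,1],-np.ones(len(p))]
def onplane(d,uv,z):
    M,o=pose(d); r=rays(d,uv)@M.T
    return o+r*((z-o[2])/r[:,2])[:,None]
def cloud(d):
    h,w=d["range_z"].shape
    v,u=np.mgrid[:h,:w]; M,o=pose(d)
    r=rays(d,np.c_[u.ravel(),v.ravel()])*d["range_z"].reshape(-1,1)
    return (r@M.T+o).reshape(h,w,3)
E
python3 - <<'E'
from h import *
s=get_obs(); print(s, env.grip_point_offset)
for n in("top","side"):
    d=grab(n); save(d,n+"0.png"); print(n,d["origin"],d["orientation"],d["camera_matrix"],d["dist"])
E
```

```text
pics
{'time_s': 0.0, 'joints': array([ 1.48659071e+00,  3.85560291e-01,  6.65046613e-03, -5.25934432e-04,
       -1.19398902e+00, -2.58547109e-01]), 'joint_velocities': array([-7.49444507e-05, -7.95033449e-05,  1.20150151e-03, -1.05977161e-03,
        8.69926548e-04, -7.31348410e-04]), 'tau': array([-3.48071053e-04, -3.90656984e+01,  1.87403280e+01,  4.21979517e+00,
        1.10317388e-02, -1.98970829e-04]), 'position': array([0.2098553 , 0.5880859 , 0.22146299]), 'eef_rot': array([-5.76079644e-01,  8.17392855e-01, -6.48120714e-04, -8.63032504e-04]), 'wrist_force': array([ 0.28291348, -0.80826302,  0.27297654]), 'torque': array([-0.03526296,  0.03342443,  0.02539707]), 'opening': 0.08718400257846515} 0.0187
top [ 0.38418145 -0.01390192  1.19488211] [ 0.04072503 -0.04332173 -0.70520311  0.70650781] [[417.85174361   0.         316.73003276]
 [  0.         417.85174361 201.2401803 ]
 [  0.           0.           1.        ]] [-0.04910025  0.          0.          0.          0.        ]
side [0.48055576 0.82528973 1.01719841] [-0.0041621   0.35264085  0.93523757 -0.03094824] [[374.19934154   0.         318.29524057]
 [  0.         374.19934154 195.93630998]
 [  0.           0.           1.        ]] [-0.03184336  0.          0.          0.          0.        ]
```

View pics/top0.png

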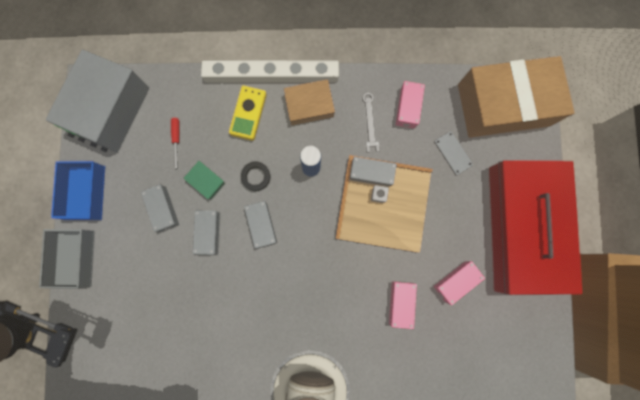

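View pics/side0.png

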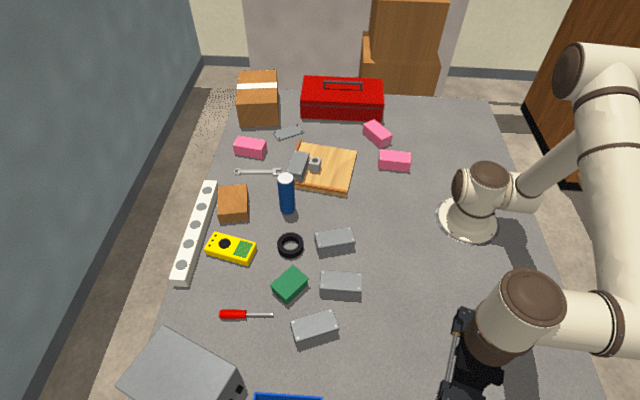

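The top view shows loose enclosures at about (158,208), (205,232) and (260,225), the slab at (385,203) with the laid box at (373,171) and the post at (380,194), and the can at (311,160). The side view agrees. Next I measure them.

```bash
cat >> h.py <<'E'
def topfaces(d,z,roi=None,tol=.006,amin=200,grey=True):
    """contours of grey patches near height z; returns list of (cx,cy,zmed,long,short,yaw_deg of long)"""
    P=cloud(d); hsv=cv2.cvtColor(d["frame"],cv2.COLOR_RGB2HSV)
    m=(abs(P[...,2]-z)<tol)&(d["range_z"]>0)
    if grey: m&=hsv[...,1]<45
    m=m.astype(np.uint8)
    m=cv2.morphologyEx(m,cv2.MORPH_OPEN,np.ones((3,3)))
    out=[]
    for c in cv2.findContours(m,cv2.RETR_EXTERNAL,cv2.CHAIN_APPROX_NONE)[0]:
        if cv2.contourArea(c)<amin: continue
        u,v=c[:,0].mean(0)
        if roi and not(roi[0]<u<roi[2] and roi[1]<v<roi[3]): continue
        mm=np.zeros_like(m); cv2.drawContours(mm,[c],-1,1,-1)
        zs=np.median(P[...,2][(mm&m)>0])
        W=onplane(d,c[:,0],z)[:,:2]
        (cx,cy),(w,h),a=cv2.minAreaRect(np.float32(W*1000))
        if w<h: w,h,a=h,w,a+90
        a=(a+90)%180-90
        out.append((round(u),round(v),cx,cy,zs*1000,w,h,a))
    return out
E
python3 - <<'E'
from h import *
np.set_printoptions(precision=1,suppress=True)
for n in("top","side"):
    d=grab(n); print(n)
    for z in(.05,.068):
        for r in topfaces(d,z): print(z,np.array(r))
    P=cloud(d); print('table z',np.median(P[300,200:260,2])*1000 if n=="top" else '')
    if n=="top":
        hsv=cv2.cvtColor(d["frame"],cv2.COLOR_RGB2HSV)
        # post top, slab outline
        m=((abs(P[...,2]-.062)<.012)).astype(np.uint8); print("post px z",P[185:203:3,374:390:3,2]*1000)
        w=((hsv[...,0]>8)&(hsv[...,0]<25)&(hsv[...,1]>70)).astype(np.uint8); w[:, :330]=0; w[:,440:]=0; w[:150]=0; w[260:]=0
        c=max(cv2.findContours(w,0,2)[0],key=cv2.contourArea); h=cv2.convexHull(c)
        ap=cv2.approxPolyDP(h,8,True)[:,0]; print(ap, onplane(d,ap,.018)*1000)
        print(cv2.minAreaRect(np.float32(onplane(d,h[:,0],.018)[:,:2]*1000)))
        b=((hsv[...,0]>95)&(hsv[...,0]<130)&(hsv[...,1]>60)).astype(np.uint8); b[:,:280]=0;b[:,340:]=0
        ys,xs=np.nonzero(abs(P[...,2]-.16)<.01); k=(xs>280)&(xs<340)&(ys>130)&(ys<190); print("can",np.median(P[ys[k],xs[k]],0)*1000,k.sum())
    cv2.imwrite
d=grab("top"); save(d,"slab1.png",(300,120,460,280)); im=cv2.imread("pics/slab1.png"); cv2.imwrite("pics/slab1.png",cv2.resize(im,None,fx=1.8,fy=1.8))
E
```

```text
top
0.05 [205.  233.  434.5 289.5  49.3 118.3  60.7  -0.9]
0.05 [260.  224.  457.4 139.1  49.5 119.6  60.5  15.1]
0.05 [157.  208.  502.1 423.9  49.2 121.9  59.5  21.2]
0.068 [ 373.   170.   604.5 -172.    67.5  119.    60.3   80.6]
table z 0.19497122168421477
post px z [[20.4 18.1 22.5 35.4 40.3 48.9]
 [59.2 58.7 63.8 61.3 61.7  9.7]
 [62.5 62.3 60.8 62.6 60.6 14. ]
 [60.5 63.6 62.4 62.6 60.6 17.9]
 [64.3 62.4 66.  65.9 62.4 19.3]
 [52.3 59.9 61.7 60.2 61.5 19.3]]
[[350 155]
 [432 170]
 [418 251]
 [336 238]] [[ 659.  -113.7   18. ]
 [ 616.  -349.6   18. ]
 [ 384.6 -302.8   18. ]
 [ 420.9  -72.4   18. ]]
((520.9691772460938, -209.32676696777344), (244.68553161621094, 244.86911010742188), 80.3470458984375)
can [623.5  -0.4 159.6] 315
side
0.05 [314.  325.  502.1 429.6  49.4 120.3  61.9  21.3]
0.05 [341.  281.  435.6 294.9  49.9 118.6  62.9  -0.7]
0.05 [334.  237.  457.4 142.5  50.  119.4  63.2  15.5]
0.068 [ 297.   162.   605.  -166.8   68.2  118.8   60.5   80.9]
table z
```

View pics/slab1.png

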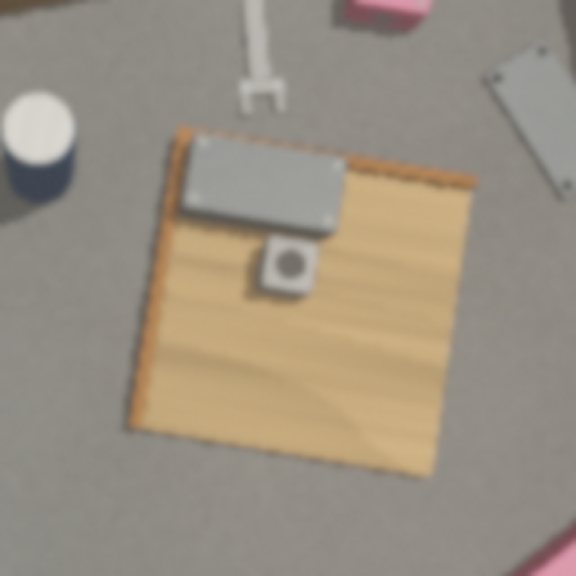

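```bash
cat >> h.py <<'E'
PSI=-9.45; O=np.array([540.6,-189.1])   # slab yaw deg, origin mm
def slab2w(x,y):
    a=np.radians(PSI); return O+np.array([np.cos(a)*x-np.sin(a)*y,np.sin(a)*x+np.cos(a)*y])
def w2slab(p):
    a=np.radians(PSI); d=np.array(p)[:2]-O; return np.array([np.cos(a)*d[0]+np.sin(a)*d[1],-np.sin(a)*d[0]+np.cos(a)*d[1]])
def st():
    s=get_obs(); M=R.from_quat(s["eef_rot"]).as_matrix(); th=np.degrees(np.arctan2(M[1,0],M[0,0]))
    return s,s["position"]*1000,th
def go(x,y,z,th):
    """spin first (in place), then shift in tool axes, cm"""
    s,p,t=st(); dth=(th-t+180)%360-180
    a=np.radians(th); d=np.array([x,y,z])-p
    print("spin %.3f"%-np.radians(dth),"then tx %.2f ty %.2f tz %.2f cm"%((d[0]*np.cos(a)+d[1]*np.sin(a))/10,(d[0]*np.sin(a)-d[1]*np.cos(a))/10,-d[2]/10), "| now",p.round(1),round(t,1),"F",s["wrist_force"].round(1),"op",round(s["opening"]*1000,1),"slab",w2slab(p).round(1),"t",round(s["time_s"],2))
E
python3 -c "
from h import *
go(457.4,141,130,-74.7)"
```

```text
spin -0.610 then tx 49.68 ty -12.06 tz 9.21 cm | now [210.  588.4 222.1] -109.6 F [-0.4 -0.3  0. ] op 87.0 slab [-453.8  712.7] t 0.25
```

{"fn": "step_arm", "kwargs": {
  "targets": [
    {"spin": -0.122},
    {"spin": -0.122},
    {"spin": -0.122},
    {"spin": -0.122},
    {"spin": -0.122},
    {"tx": 4,"ty": -1},
    {"tx": 4,"ty": -1},
    {"tx": 4,"ty": -1},
    {"tx": 4,"ty": -1},
    {"tx": 4,"ty": -1},
    {"tx": 4,"ty": -1},
    {"tx": 4,"ty": -1,"tz": 1},
    {"tx": 4,"ty": -1,"tz": 1},
    {"tx": 4,"ty": -1,"tz": 1},
    {"tx": 4,"ty": -1,"tz": 1},
    {"tx": 4,"ty": -1,"tz": 2},
    {"tx": 4,"ty": -1,"tz": 2},
    {"tx": 1.7,"tz": 1.2},
    {}
  ],
  "gripper": 8.7
}}

```text
invalid input at $.targets[0]: expected keys tx, ty, tz, spin
```

```bash
python3 -c "
from h import *
go(457.4,141,18,-74.7)
np.set_printoptions(precision=1,suppress=True)
d=grab('side'); save(d,'c2.png',(230,180,440,310))
for r in topfaces(d,.05): print(np.array(r))
"
```

```text
spin -0.610 then tx 49.68 ty -12.06 tz 20.41 cm | now [210.  588.4 222.1] -109.6 F [-0.4 -0.3  0. ] op 87.0 slab [-453.8  712.7] t 0.25
[314.  325.  502.1 429.8  49.6 120.4  62.2  21.5]
[341.  281.  435.5 294.5  49.9 118.8  62.3  -1.1]
[334.  237.  457.5 142.2  50.3 119.4  62.6  15.5]
```

View pics/c2.png

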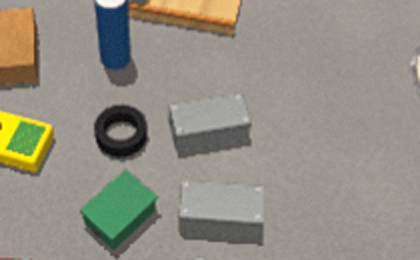

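The call was refused because every key must be given in each row. The picture shows the enclosures, tape and junction unchanged.

{"fn": "step_arm", "kwargs": {
  "targets": [
    {"tx": 0,"ty": 0,"tz": 0,"spin": -0.122},
    {"tx": 0,"ty": 0,"tz": 0,"spin": -0.122},
    {"tx": 0,"ty": 0,"tz": 0,"spin": -0.122},
    {"tx": 0,"ty": 0,"tz": 0,"spin": -0.122},
    {"tx": 0,"ty": 0,"tz": 0,"spin": -0.122},
    {"tx": 4,"ty": -1,"tz": 0,"spin": 0},
    {"tx": 4,"ty": -1,"tz": 0,"spin": 0},
    {"tx": 4,"ty": -1,"tz": 0,"spin": 0},
    {"tx": 4,"ty": -1,"tz": 0,"spin": 0},
    {"tx": 4,"ty": -1,"tz": 0,"spin": 0},
    {"tx": 4,"ty": -1,"tz": 0,"spin": 0},
    {"tx": 4,"ty": -1,"tz": 1,"spin": 0},
    {"tx": 4,"ty": -1,"tz": 1,"spin": 0},
    {"tx": 4,"ty": -1,"tz": 1,"spin": 0},
    {"tx": 4,"ty": -1,"tz": 1,"spin": 0},
    {"tx": 4,"ty": -1,"tz": 2,"spin": 0},
    {"tx": 4,"ty": -1,"tz": 2,"spin": 0},
    {"tx": 1.7,"ty": 0,"tz": 1.2,"spin": 0},
    {"tx": 0,"ty": 0,"tz": 0,"spin": 0}
  ],
  "gripper": 8.7
}}

```text
time_s: 2.2
position: [0.4561, 0.1382, 0.1287]
eef_rot: [0.794, -0.608, -0.001, 0.002]
wrist_force: [-0.3, 0.3, -0.0]
opening: 0.087
```

```bash
python3 -c "
from h import *
go(457.4,141,18,-74.7)
"
```

```text
spin -0.004 then tx -0.23 ty -0.20 tz 11.07 cm | now [456.1 138.2 128.7] -74.9 F [-0.3  0.3 -0. ] op 87.0 slab [-137.1  309. ] t 2.2
```

{"fn": "step_arm", "kwargs": {
  "targets": [
    {"tx": -0.2,"ty": -0.2,"tz": 3,"spin": 0},
    {"tx": 0,"ty": 0,"tz": 3,"spin": 0},
    {"tx": 0,"ty": 0,"tz": 3,"spin": 0},
    {"tx": 0,"ty": 0,"tz": 2,"spin": 0},
    {"tx": 0,"ty": 0,"tz": 0,"spin": 0}
  ],
  "gripper": 8.7
}}

```text
time_s: 2.7
position: [0.457, 0.1434, 0.0189]
eef_rot: [0.795, -0.606, -0.001, 0.002]
wrist_force: [0.4, -0.1, -1.3]
opening: 0.0872
```

{"fn": "step_arm", "kwargs": {
  "targets": [
    {"tx": 0,"ty": 0,"tz": 0,"spin": 0},
    {"tx": 0,"ty": 0,"tz": 0,"spin": 0},
    {"tx": 0,"ty": 0,"tz": 0,"spin": 0},
    {"tx": 0,"ty": 0,"tz": 0,"spin": 0},
    {"tx": 0,"ty": 0,"tz": 0,"spin": 0},
    {"tx": 0,"ty": 0,"tz": 0,"spin": 0}
  ],
  "gripper": 4
}}

```text
time_s: 3.3
position: [0.459, 0.1433, 0.0217]
eef_rot: [0.795, -0.606, 0.0, -0.0]
wrist_force: [-0.1, -1.7, 6.9]
opening: 0.0599
```

```bash
python3 -c "
from h import *
go(*slab2w(22,-84),110,PSI-90)
np.set_printoptions(precision=1,suppress=True)
for n in('top','side'):
  d=grab(n)
  for r in topfaces(d,.05): print(np.array(r))
"
```

```text
spin 0.433 then tx 39.85 ty -15.71 tz -8.83 cm | now [459.  143.3  21.7] -74.7 F [-0.1 -1.7  6.9] op 59.9 slab [-135.1  314.5] t 3.3
[261.  240.  414.7 131.4  49.2  59.6  34.3 -74.6]
[157.  208.  502.2 423.8  49.3 121.5  59.6  22.1]
[314.  325.  502.2 429.6  49.5 120.5  61.8  21.6]
[340.  280.  435.6 294.4  49.8 118.6  62.   -0.8]
```

{"fn": "step_arm", "kwargs": {
  "targets": [
    {"tx": 0,"ty": 0,"tz": -1,"spin": 0},
    {"tx": 0,"ty": 0,"tz": -3,"spin": 0},
    {"tx": 0,"ty": 0,"tz": -4,"spin": 0},
    {"tx": 0,"ty": 0,"tz": -3,"spin": 0},
    {"tx": 0,"ty": 0,"tz": 0,"spin": 0.1},
    {"tx": 0,"ty": 0,"tz": 0,"spin": 0.12},
    {"tx": 0,"ty": 0,"tz": 0,"spin": 0.12},
    {"tx": 0,"ty": 0,"tz": 0,"spin": 0.093},
    {"tx": 0,"ty": 0,"tz": 0,"spin": 0}
  ],
  "gripper": 4
}}

```text
time_s: 4.3
position: [0.4578, 0.1433, 0.1305]
eef_rot: [-0.646, 0.763, 0.0, -0.0]
wrist_force: [-0.1, -0.5, -2.4]
opening: 0.0599
```

```bash
sed -i 's/O=np.array(\[540.6,-189.1\])/O=np.array([541.0,-186.2])/' h.py; python3 -c "
from h import *
go(*slab2w(20,-86),110,PSI-90)
"
```

```text
spin -0.001 then tx 39.73 ty -15.62 tz 2.05 cm | now [457.8 143.3 130.5] -99.5 F [-0.1 -0.5 -2.4] op 59.9 slab [-136.2  311.3] t 4.3
```

{"fn": "step_arm", "kwargs": {
  "targets": [
    {"tx": 1.7,"ty": -0.6,"tz": 0,"spin": 0},
    {"tx": 3,"ty": -1,"tz": 0,"spin": 0},
    {"tx": 4,"ty": -1,"tz": 0,"spin": 0},
    {"tx": 4,"ty": -1.5,"tz": 0,"spin": 0},
    {"tx": 4,"ty": -1.5,"tz": 0,"spin": 0},
    {"tx": 4,"ty": -2,"tz": 0,"spin": 0},
    {"tx": 4,"ty": -2,"tz": 0,"spin": 0},
    {"tx": 4,"ty": -2,"tz": 0,"spin": 0},
    {"tx": 4,"ty": -2,"tz": 0,"spin": 0},
    {"tx": 4,"ty": -1,"tz": 0,"spin": 0},
    {"tx": 3,"ty": -1,"tz": 2,"spin": 0},
    {"tx": 0,"ty": 0,"tz": 0,"spin": 0},
    {"tx": 0,"ty": 0,"tz": 0,"spin": 0}
  ],
  "gripper": 4
}}

```text
time_s: 5.6
position: [0.5457, -0.2743, 0.1093]
eef_rot: [-0.646, 0.763, 0.001, -0.001]
wrist_force: [-0.1, 0.5, -2.5]
opening: 0.06
```

```bash
python3 -c "
from h import *
go(*slab2w(20,-86),40,PSI-90)
d=grab('top'); save(d,'p3.png',(300,110,460,270)); 
d=grab('side'); save(d,'p3s.png',(230,100,390,260))
a=cv2.imread('pics/p3.png');b=cv2.imread('pics/p3s.png'); cv2.imwrite('pics/p3.png',np.hstack([a,b]))
"
```

```text
spin -0.001 then tx -0.01 ty -0.09 tz 6.93 cm | now [ 545.7 -274.3  109.3] -99.5 F [-0.1  0.5 -2.5] op 60.0 slab [ 19.1 -86.1] t 5.6
```

View pics/p3.png

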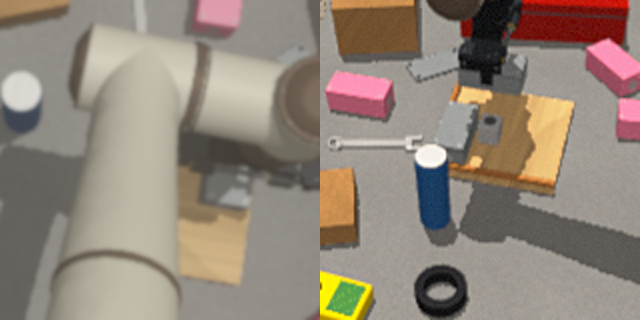

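The side view (right half) shows the held box just right of and above the slab, clear of the laid box at (455,125) and the post at (490,128). I'll lower it gently.

{"fn": "step_arm", "kwargs": {
  "targets": [
    {"tx": 0,"ty": 0,"tz": 2,"spin": 0},
    {"tx": 0,"ty": 0,"tz": 2,"spin": 0},
    {"tx": 0,"ty": 0,"tz": 1.5,"spin": 0},
    {"tx": 0,"ty": 0,"tz": 0.7,"spin": 0},
    {"tx": 0,"ty": 0,"tz": 0.4,"spin": 0},
    {"tx": 0,"ty": 0,"tz": 0.3,"spin": 0},
    {"tx": 0,"ty": 0,"tz": 0,"spin": 0}
  ],
  "gripper": 4
}}

```text
time_s: 6.4
position: [0.5471, -0.2737, 0.0421]
eef_rot: [-0.646, 0.763, -0.0, 0.0]
wrist_force: [-0.7, 0.1, -3.4]
opening: 0.0596
```

{"fn": "step_arm", "kwargs": {
  "targets": [
    {"tx": 0,"ty": 0,"tz": 0.2,"spin": 0},
    {"tx": 0,"ty": 0,"tz": 0.1,"spin": 0},
    {"tx": 0,"ty": 0,"tz": 0,"spin": 0}
  ],
  "gripper": 4
}}

```text
time_s: 6.7
position: [0.5473, -0.274, 0.0397]
eef_rot: [-0.646, 0.763, -0.001, 0.0]
wrist_force: [-1.2, 2.1, 3.1]
opening: 0.0599
```

{"fn": "step_arm", "kwargs": {
  "targets": [
    {"tx": 0,"ty": 0,"tz": 0,"spin": 0},
    {"tx": 0,"ty": 0,"tz": 0,"spin": 0},
    {"tx": 0,"ty": 0,"tz": 0,"spin": 0},
    {"tx": 0,"ty": 0,"tz": -2,"spin": 0},
    {"tx": 0,"ty": 0,"tz": -4,"spin": 0},
    {"tx": 0,"ty": 0,"tz": -3,"spin": 0},
    {"tx": 0,"ty": 0,"tz": 0,"spin": 0}
  ],
  "gripper": 6.6
}}

```text
time_s: 7.4
position: [0.5499, -0.2751, 0.1338]
eef_rot: [-0.646, 0.763, -0.005, 0.003]
wrist_force: [1.5, 0.1, -0.1]
opening: 0.0659
```

```bash
python3 -c "
from h import *
go(*slab2w(-62,-86),28,PSI-90)
np.set_printoptions(precision=1,suppress=True)
d=grab('side')
for r in topfaces(d,.068): print(np.array(r), w2slab((r[2],r[3]+1)))
"
```

```text
spin 0.000 then tx -0.03 ty 8.54 tz 10.58 cm | now [ 549.9 -275.1  133.8] -99.4 F [ 1.5  0.1 -0.1] op 65.9 slab [ 23.4 -86.3] t 7.4
[ 297.   162.   604.6 -168.2   68.   126.4   60.8   80.9] [59.6 29.2]
[ 316.   145.   544.3 -267.3   67.9  120.2   68.5  -10. ] [ 16.4 -78.4]
```

{"fn": "step_arm", "kwargs": {
  "targets": [
    {"tx": 0,"ty": 3,"tz": 0,"spin": 0},
    {"tx": 0,"ty": 3,"tz": 0,"spin": 0},
    {"tx": 0,"ty": 2.5,"tz": 1,"spin": 0},
    {"tx": 0,"ty": 0,"tz": 3,"spin": 0},
    {"tx": 0,"ty": 0,"tz": 3,"spin": 0},
    {"tx": 0,"ty": 0,"tz": 2,"spin": 0},
    {"tx": 0,"ty": 0,"tz": 1.5,"spin": 0},
    {"tx": 0,"ty": 0,"tz": 0,"spin": 0}
  ],
  "gripper": 2
}}

```text
time_s: 8.25
position: [0.4601, -0.2592, 0.0203]
eef_rot: [-0.646, 0.763, 0.003, -0.002]
wrist_force: [0.1, -0.2, -0.6]
opening: 0.0212
```

{"fn": "step_arm", "kwargs": {
  "targets": [
    {"tx": 0,"ty": -0.5,"tz": 0,"spin": 0},
    {"tx": 0,"ty": -0.4,"tz": 0,"spin": 0},
    {"tx": 0,"ty": -0.3,"tz": 0,"spin": 0},
    {"tx": 0,"ty": -0.2,"tz": 0,"spin": 0},
    {"tx": 0,"ty": -0.2,"tz": 0,"spin": 0},
    {"tx": 0,"ty": -0.2,"tz": 0,"spin": 0},
    {"tx": 0,"ty": 0,"tz": 0,"spin": 0}
  ],
  "gripper": 2
}}

```text
time_s: 8.95
position: [0.4809, -0.2629, 0.0237]
eef_rot: [-0.646, 0.763, -0.0, 0.0]
wrist_force: [-2.3, 0.2, 3.1]
opening: 0.0201
```

```bash
python3 -c "
from h import *
go(*slab2w(-39.5,-86),28,PSI-90)"
```

```text
spin -0.001 then tx 0.04 ty -0.72 tz -0.43 cm | now [ 480.9 -262.9   23.7] -99.5 F [-2.3  0.2  3.1] op 20.1 slab [-46.7 -85.6] t 8.95
```

{"fn": "step_arm", "kwargs": {
  "targets": [
    {"tx": 0,"ty": 0,"tz": -0.4,"spin": 0},
    {"tx": 0,"ty": -0.2,"tz": 0,"spin": 0},
    {"tx": 0,"ty": -0.2,"tz": 0,"spin": 0},
    {"tx": 0,"ty": -0.2,"tz": 0,"spin": 0},
    {"tx": 0,"ty": 0,"tz": 0,"spin": 0},
    {"tx": 0,"ty": 0,"tz": 0,"spin": 0}
  ],
  "gripper": 2
}}

```text
time_s: 9.55
position: [0.487, -0.2639, 0.0276]
eef_rot: [-0.646, 0.763, -0.0, 0.0]
wrist_force: [-2.3, 0.6, 1.7]
opening: 0.0202
```

{"fn": "step_arm", "kwargs": {
  "targets": [
    {"tx": 0,"ty": -0.2,"tz": 0,"spin": 0},
    {"tx": 0,"ty": 0,"tz": 0,"spin": 0}
  ],
  "gripper": 2
}}

```text
time_s: 9.75
position: [0.4886, -0.2642, 0.0275]
eef_rot: [-0.646, 0.763, 0.0, -0.0]
wrist_force: [-3.0, 0.9, 2.2]
opening: 0.0198
```

{"fn": "step_arm", "kwargs": {
  "targets": [
    {"tx": 0,"ty": -0.2,"tz": 0,"spin": 0},
    {"tx": 0,"ty": 0,"tz": 0,"spin": 0}
  ],
  "gripper": 2
}}

```text
time_s: 9.95
position: [0.4885, -0.2641, 0.0273]
eef_rot: [-0.646, 0.763, 0.002, -0.001]
wrist_force: [-6.2, 1.2, 5.2]
opening: 0.0205
```

{"fn": "step_arm", "kwargs": {
  "targets": [
    {"tx": 0,"ty": 1.5,"tz": 0,"spin": 0},
    {"tx": 0,"ty": 0.5,"tz": -3,"spin": 0.143},
    {"tx": 0,"ty": 0,"tz": -4,"spin": 0.143},
    {"tx": 0,"ty": 0,"tz": -1,"spin": 0.143},
    {"tx": 0,"ty": 0,"tz": 0,"spin": 0.143},
    {"tx": 0,"ty": 0,"tz": 0,"spin": 0.143},
    {"tx": 0,"ty": 0,"tz": 0,"spin": 0.143},
    {"tx": 0,"ty": 0,"tz": 0,"spin": 0.143},
    {"tx": 0,"ty": 0,"tz": 0,"spin": 0.143},
    {"tx": 0,"ty": 0,"tz": 0,"spin": 0.143},
    {"tx": 0,"ty": 0,"tz": 0,"spin": 0.143},
    {"tx": 0,"ty": 0,"tz": 0,"spin": 0.141},
    {"tx": 0,"ty": 0,"tz": 0,"spin": 0}
  ],
  "gripper": 5
}}

```text
time_s: 11.25
position: [0.4723, -0.2614, 0.1078]
eef_rot: [0.083, 0.997, -0.0, 0.002]
wrist_force: [0.3, -0.2, -1.0]
opening: 0.0494
```

```bash
python3 -c "
from h import *
go(*slab2w(30,-137),28,PSI+180)
np.set_printoptions(precision=1,suppress=True)
d=grab('side')
for r in topfaces(d,.068): print(np.array(r), w2slab((r[2],r[3]+1)))
"
```

```text
spin -0.001 then tx -8.54 ty -5.15 tz 7.98 cm | now [ 472.3 -261.4  107.8] 170.5 F [ 0.3 -0.2 -1. ] op 49.4 slab [-55.4 -85.5] t 11.25
[ 297.   162.   604.6 -169.6   68.1  123.9   60.4   80.2] [59.9 27.8]
[ 312.   144.   557.7 -271.9   67.9  120.9   64.3   -9.6] [ 30.4 -80.8]
```

{"fn": "step_arm", "kwargs": {
  "targets": [
    {"tx": -2,"ty": -2.5,"tz": 0,"spin": 0},
    {"tx": -3,"ty": -2.7,"tz": 0,"spin": 0},
    {"tx": -3.5,"ty": 0,"tz": 0,"spin": 0},
    {"tx": 0,"ty": 0,"tz": 2.5,"spin": 0},
    {"tx": 0,"ty": 0,"tz": 3,"spin": 0},
    {"tx": 0,"ty": 0,"tz": 1.5,"spin": 0},
    {"tx": 0,"ty": 0,"tz": 0.8,"spin": 0},
    {"tx": 0,"ty": 0,"tz": 0,"spin": 0}
  ],
  "gripper": 5
}}

```text
time_s: 12.1
position: [0.5459, -0.3264, 0.0285]
eef_rot: [0.082, 0.997, 0.0, -0.001]
wrist_force: [0.4, 0.3, -0.6]
opening: 0.0501
```

{"fn": "step_arm", "kwargs": {
  "targets": [
    {"tx": 0,"ty": 0.5,"tz": 0,"spin": 0},
    {"tx": 0,"ty": 0.5,"tz": 0,"spin": 0},
    {"tx": 0,"ty": 0.4,"tz": 0,"spin": 0},
    {"tx": 0,"ty": 0.3,"tz": 0,"spin": 0},
    {"tx": 0,"ty": 0.3,"tz": 0,"spin": 0},
    {"tx": 0,"ty": 0.3,"tz": 0,"spin": 0},
    {"tx": 0,"ty": 0.3,"tz": 0,"spin": 0},
    {"tx": 0,"ty": 0.3,"tz": 0,"spin": 0},
    {"tx": 0,"ty": 0.2,"tz": 0,"spin": 0},
    {"tx": 0,"ty": 0,"tz": 0,"spin": 0}
  ],
  "gripper": 5
}}

```text
time_s: 13.1
position: [0.5513, -0.2963, 0.0297]
eef_rot: [0.083, 0.997, -0.0, 0.0]
wrist_force: [-1.5, -4.8, 3.7]
opening: 0.0503
```

```bash
python3 -c "
from h import *
go(*slab2w(30,-99.5),28,PSI+180)"
```

```text
spin -0.001 then tx -0.18 ty 0.74 tz 0.17 cm | now [ 551.3 -296.3   29.7] 170.5 F [-1.5 -4.8  3.7] op 50.3 slab [  28.2 -106.9] t 13.1
```

{"fn": "step_arm", "kwargs": {
  "targets": [
    {"tx": 0,"ty": 0.2,"tz": -0.1,"spin": 0},
    {"tx": 0,"ty": 0.2,"tz": 0,"spin": 0},
    {"tx": 0,"ty": 0,"tz": 0,"spin": 0}
  ],
  "gripper": 5
}}

```text
time_s: 13.4
position: [0.551, -0.2959, 0.0307]
eef_rot: [0.084, 0.997, -0.002, -0.0]
wrist_force: [-3.4, -19.6, -1.0]
opening: 0.0501
```

{"fn": "step_arm", "kwargs": {
  "targets": [
    {"tx": 0,"ty": 0.2,"tz": 0,"spin": 0},
    {"tx": 0,"ty": 0,"tz": 0,"spin": 0}
  ],
  "gripper": 5
}}

```text
time_s: 13.6
position: [0.551, -0.2958, 0.0311]
eef_rot: [0.084, 0.996, -0.003, -0.0]
wrist_force: [-2.7, -26.0, 0.7]
opening: 0.0501
```

{"fn": "step_arm", "kwargs": {
  "targets": [
    {"tx": 0,"ty": 0.2,"tz": 0,"spin": 0},
    {"tx": 0,"ty": 0,"tz": 0,"spin": 0}
  ],
  "gripper": 5
}}

```text
time_s: 13.8
position: [0.551, -0.2956, 0.0317]
eef_rot: [0.084, 0.996, -0.004, -0.0]
wrist_force: [-4.9, -31.6, 1.6]
opening: 0.0497
```

{"fn": "step_arm", "kwargs": {
  "targets": [
    {"tx": 0,"ty": -0.8,"tz": 0,"spin": 0},
    {"tx": 0,"ty": -1.5,"tz": 0,"spin": 0},
    {"tx": 0,"ty": 0,"tz": -3,"spin": 0},
    {"tx": 0,"ty": 0,"tz": -4,"spin": 0},
    {"tx": 4,"ty": 0,"tz": -4,"spin": 0},
    {"tx": 4,"ty": 0,"tz": -4,"spin": 0},
    {"tx": 4,"ty": 0,"tz": 0,"spin": 0},
    {"tx": 4,"ty": 0,"tz": 0,"spin": 0},
    {"tx": 4,"ty": 0,"tz": 0,"spin": 0}
  ],
  "gripper": 8.7
}}

```text
time_s: 14.7
position: [0.3589, -0.2779, 0.1708]
eef_rot: [0.083, 0.997, 0.001, -0.0]
wrist_force: [0.1, -0.2, 1.2]
opening: 0.0871
```

```bash
python3 -c "
from h import *
np.set_printoptions(precision=1,suppress=True)
print(st()[1])
ims=[]
for n,c in(('top',(330,140,450,260)),('side',(260,110,380,230))):
  d=grab(n)
  for r in topfaces(d,.068): print(n,np.array(r), w2slab((r[2],r[3]+(1 if n=='side' else 4))))
  ims.append(cv2.resize(d['frame'][c[1]:c[3],c[0]:c[2],::-1],(400,400),interpolation=cv2.INTER_CUBIC))
cv2.imwrite('pics/p4.png',np.hstack(ims))
"
```

```text
[ 358.9 -277.9  170.8]
top [ 387.   179.   570.6 -195.7   67.6  179.9  120.6   80.4] [30.1 -0.6]
side [ 305.   155.   570.3 -193.6   68.4  183.2  119.8   80.6] [30.  -1.5]
```

View pics/p4.png

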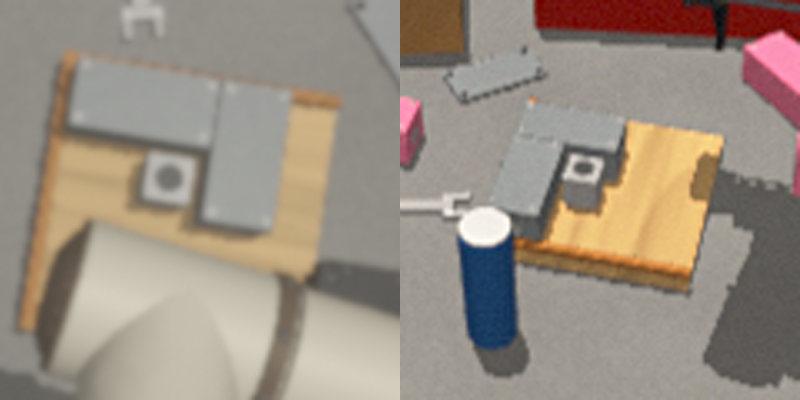

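The picture shows the right-hand box closed against the laid box and the far kerb; the merged top face measures 180 x 120 mm. Next box.

```bash
sed -i 's/O=np.array(\[541.0,-186.2\])/O=np.array([543.0,-189.0])/' h.py; python3 -c "
from h import *
go(435.5,294.5,130,-90.9)"
```

```text
spin -1.722 then tx -57.26 ty -7.11 tz 4.05 cm | now [ 355.4 -276.9  170.5] 170.4 F [ 1.2 -0.4  0.4] op 87.5 slab [-170.6 -117.5] t 14.8
```

{"fn": "step_arm", "kwargs": {
  "targets": [
    {"tx": 0,"ty": 0,"tz": 0,"spin": -0.1435},
    {"tx": 0,"ty": 0,"tz": 0,"spin": -0.1435},
    {"tx": 0,"ty": 0,"tz": 0,"spin": -0.1435},
    {"tx": 0,"ty": 0,"tz": 0,"spin": -0.1435},
    {"tx": 0,"ty": 0,"tz": 0,"spin": -0.1435},
    {"tx": 0,"ty": 0,"tz": 0,"spin": -0.1435},
    {"tx": 0,"ty": 0,"tz": 0,"spin": -0.1435},
    {"tx": 0,"ty": 0,"tz": 0,"spin": -0.1435},
    {"tx": 0,"ty": 0,"tz": 0,"spin": -0.1435},
    {"tx": 0,"ty": 0,"tz": 0,"spin": -0.1435},
    {"tx": 0,"ty": 0,"tz": 0,"spin": -0.1435},
    {"tx": 0,"ty": 0,"tz": 0,"spin": -0.1435}
  ],
  "gripper": 8.7
}}

```text
time_s: 16.0
position: [0.3611, -0.2786, 0.1707]
eef_rot: [-0.704, 0.71, 0.001, 0.0]
wrist_force: [-0.0, 0.9, 0.6]
opening: 0.087
```

{"fn": "step_arm", "kwargs": {
  "targets": [
    {"tx": -2.3,"ty": -0.5,"tz": 0,"spin": 0},
    {"tx": -4.5,"ty": -0.6,"tz": 0,"spin": 0},
    {"tx": -4.5,"ty": -0.6,"tz": 0,"spin": 0},
    {"tx": -4.5,"ty": -0.6,"tz": 0,"spin": 0},
    {"tx": -4.5,"ty": -0.6,"tz": 0,"spin": 0},
    {"tx": -4.5,"ty": -0.6,"tz": 0,"spin": 0},
    {"tx": -4.5,"ty": -0.6,"tz": 0,"spin": 0},
    {"tx": -4.5,"ty": -0.6,"tz": 0,"spin": 0},
    {"tx": -4.5,"ty": -0.6,"tz": 0,"spin": 0},
    {"tx": -4.5,"ty": -0.6,"tz": 0,"spin": 0},
    {"tx": -4.5,"ty": -0.6,"tz": 1,"spin": 0},
    {"tx": -4.5,"ty": -0.6,"tz": 1,"spin": 0},
    {"tx": -4,"ty": 0,"tz": 1,"spin": 0},
    {"tx": -1.5,"ty": 0,"tz": 1,"spin": 0},
    {"tx": 0,"ty": 0,"tz": 0,"spin": 0},
    {"tx": 0,"ty": 0,"tz": 0,"spin": 0}
  ],
  "gripper": 8.7
}}

```text
time_s: 17.6
position: [0.4394, 0.2922, 0.1305]
eef_rot: [-0.702, 0.712, 0.0, -0.001]
wrist_force: [-0.9, -0.4, -0.4]
opening: 0.087
```

```bash
python3 -c "
from h import *
go(435.5,294.5,19,-90.9)"
```

```text
spin 0.001 then tx -0.22 ty 0.40 tz 11.15 cm | now [439.4 292.2 130.5] -90.8 F [-0.9 -0.4 -0.4] op 87.0 slab [-181.2  457.7] t 17.6
```

{"fn": "step_arm", "kwargs": {
  "targets": [
    {"tx": -0.2,"ty": 0.4,"tz": 3,"spin": 0},
    {"tx": 0,"ty": 0,"tz": 3,"spin": 0},
    {"tx": 0,"ty": 0,"tz": 3,"spin": 0},
    {"tx": 0,"ty": 0,"tz": 2,"spin": 0},
    {"tx": 0,"ty": 0,"tz": 0,"spin": 0},
    {"tx": 0,"ty": 0,"tz": 0,"spin": 0}
  ],
  "gripper": 8.7
}}

```text
time_s: 18.2
position: [0.4366, 0.2942, 0.0222]
eef_rot: [-0.702, 0.713, -0.0, 0.0]
wrist_force: [0.8, 0.5, 1.3]
opening: 0.0867
```

{"fn": "step_arm", "kwargs": {
  "targets": [
    {"tx": 0,"ty": 0,"tz": 0,"spin": 0},
    {"tx": 0,"ty": 0,"tz": 0,"spin": 0},
    {"tx": 0,"ty": 0,"tz": 0,"spin": 0},
    {"tx": 0,"ty": 0,"tz": 0,"spin": 0},
    {"tx": 0,"ty": 0,"tz": 0,"spin": 0}
  ],
  "gripper": 4
}}

```text
time_s: 18.7
position: [0.4358, 0.2938, 0.0218]
eef_rot: [-0.702, 0.712, -0.0, -0.001]
wrist_force: [0.1, -3.7, 5.8]
opening: 0.0595
```

{"fn": "step_arm", "kwargs": {
  "targets": [
    {"tx": 0,"ty": 0,"tz": -1,"spin": 0},
    {"tx": 0,"ty": 0,"tz": -3,"spin": 0},
    {"tx": 0,"ty": 0,"tz": -4,"spin": 0},
    {"tx": 0,"ty": 0,"tz": -2,"spin": 0},
    {"tx": 0,"ty": 0,"tz": 0,"spin": 0.1},
    {"tx": 0,"ty": 0,"tz": 0,"spin": 0.05},
    {"tx": 0,"ty": 0,"tz": 0,"spin": 0}
  ],
  "gripper": 4
}}

```text
time_s: 19.4
position: [0.4358, 0.295, 0.1215]
eef_rot: [-0.647, 0.763, 0.0, 0.0]
wrist_force: [-0.0, -0.1, -3.6]
opening: 0.0598
```

```bash
python3 -c "
from h import *
go(*slab2w(-84,52),110,PSI-90)"
```

```text
spin 0.000 then tx 40.78 ty -10.12 tz 1.15 cm | now [435.8 295.  121.5] -99.4 F [-0.  -0.1 -3.6] op 59.8 slab [-185.2  459.8] t 19.4
```

{"fn": "step_arm", "kwargs": {
  "targets": [
    {"tx": 2,"ty": -0.5,"tz": 0,"spin": 0},
    {"tx": 3.5,"ty": -1,"tz": 0,"spin": 0},
    {"tx": 4,"ty": -1,"tz": 0,"spin": 0},
    {"tx": 4,"ty": -1,"tz": 0,"spin": 0},
    {"tx": 4,"ty": -1,"tz": 0,"spin": 0},
    {"tx": 4,"ty": -1,"tz": 0,"spin": 0},
    {"tx": 4,"ty": -1,"tz": 0,"spin": 0},
    {"tx": 4,"ty": -1,"tz": 0,"spin": 0},
    {"tx": 4,"ty": -1,"tz": 0,"spin": 0},
    {"tx": 4,"ty": -1,"tz": 0,"spin": 0},
    {"tx": 2.3,"ty": -0.6,"tz": 1.2,"spin": 0},
    {"tx": 1,"ty": 0,"tz": 0,"spin": 0},
    {"tx": 0,"ty": 0,"tz": 0,"spin": 0},
    {"tx": 0,"ty": 0,"tz": 0,"spin": 0}
  ],
  "gripper": 4
}}

```text
time_s: 20.8
position: [0.4687, -0.124, 0.1095]
eef_rot: [-0.647, 0.763, -0.0, 0.0]
wrist_force: [-0.1, 0.6, -2.8]
opening: 0.0596
```

```bash
python3 -c "
from h import *
go(*slab2w(-84,52),41,PSI-90)
d=grab('top'); c=(330,140,450,260); a=cv2.resize(d['frame'][c[1]:c[3],c[0]:c[2],::-1],(400,400),interpolation=cv2.INTER_CUBIC)
d=grab('side'); c=(260,110,380,230); b=cv2.resize(d['frame'][c[1]:c[3],c[0]:c[2],::-1],(400,400),interpolation=cv2.INTER_CUBIC)
cv2.imwrite('pics/p5.png',np.hstack([a,b]))
"
```

```text
spin 0.001 then tx -0.01 ty 0.00 tz 6.85 cm | now [ 468.7 -124.   109.5] -99.4 F [-0.1  0.6 -2.8] op 59.6 slab [-84.   51.9] t 20.8
```

View pics/p5.png

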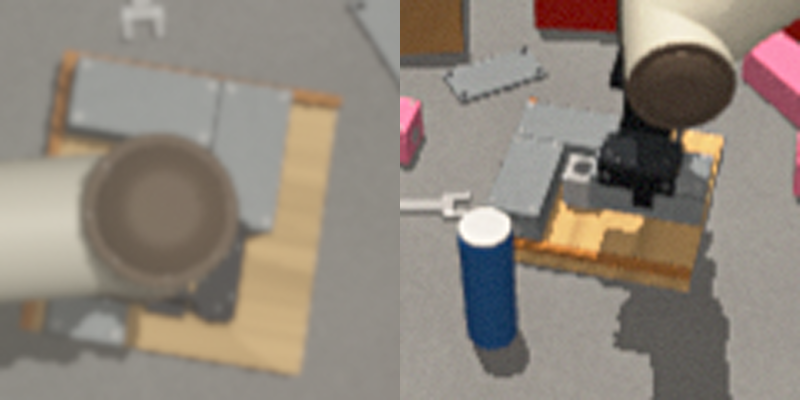

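The held box hangs over the near-left part of the slab, just inside the left kerb and short of the post. I'll lower it.

{"fn": "step_arm", "kwargs": {
  "targets": [
    {"tx": 0,"ty": 0,"tz": 2,"spin": 0},
    {"tx": 0,"ty": 0,"tz": 2,"spin": 0},
    {"tx": 0,"ty": 0,"tz": 1.5,"spin": 0},
    {"tx": 0,"ty": 0,"tz": 0.8,"spin": 0},
    {"tx": 0,"ty": 0,"tz": 0.5,"spin": 0},
    {"tx": 0,"ty": 0,"tz": 0.2,"spin": 0},
    {"tx": 0,"ty": 0,"tz": 0,"spin": 0},
    {"tx": 0,"ty": 0,"tz": 0,"spin": 0}
  ],
  "gripper": 4
}}

```text
time_s: 21.7
position: [0.4696, -0.1242, 0.0399]
eef_rot: [-0.647, 0.763, -0.001, 0.001]
wrist_force: [1.1, -0.0, -2.1]
opening: 0.0598
```

{"fn": "step_arm", "kwargs": {
  "targets": [
    {"tx": -0.2,"ty": 0,"tz": 0,"spin": 0},
    {"tx": -0.2,"ty": 0,"tz": 0,"spin": 0},
    {"tx": 0,"ty": 0,"tz": 0,"spin": 0}
  ],
  "gripper": 4
}}

```text
time_s: 22.0
position: [0.4698, -0.1204, 0.0398]
eef_rot: [-0.647, 0.763, -0.0, 0.0]
wrist_force: [-1.6, -0.8, 1.4]
opening: 0.0599
```

{"fn": "step_arm", "kwargs": {
  "targets": [
    {"tx": -0.2,"ty": 0,"tz": 0,"spin": 0},
    {"tx": 0,"ty": 0,"tz": 0,"spin": 0}
  ],
  "gripper": 4
}}

```text
time_s: 22.2
position: [0.4699, -0.1195, 0.0397]
eef_rot: [-0.647, 0.763, -0.001, -0.001]
wrist_force: [0.0, -7.3, 1.6]
opening: 0.0601
```

{"fn": "step_arm", "kwargs": {
  "targets": [
    {"tx": -0.2,"ty": 0,"tz": 0,"spin": 0},
    {"tx": 0,"ty": 0,"tz": 0,"spin": 0}
  ],
  "gripper": 4
}}

```text
time_s: 22.4
position: [0.4699, -0.1193, 0.0398]
eef_rot: [-0.647, 0.763, -0.001, -0.002]
wrist_force: [-0.8, -18.4, 1.3]
opening: 0.0597
```

{"fn": "step_arm", "kwargs": {
  "targets": [
    {"tx": 0.3,"ty": 0,"tz": 0,"spin": 0},
    {"tx": 0,"ty": -0.6,"tz": 0,"spin": 0},
    {"tx": 0,"ty": -0.8,"tz": 0,"spin": 0},
    {"tx": 0,"ty": -0.8,"tz": 0,"spin": 0},
    {"tx": 0,"ty": -0.8,"tz": 0,"spin": 0},
    {"tx": 0,"ty": -0.6,"tz": 0,"spin": 0},
    {"tx": 0,"ty": 0,"tz": 0,"spin": 0}
  ],
  "gripper": 4
}}

```text
time_s: 23.1
position: [0.5026, -0.1254, 0.0397]
eef_rot: [-0.646, 0.763, 0.002, -0.002]
wrist_force: [-7.0, 0.6, 9.8]
opening: 0.0598
```

```bash
sed -i 's/O=np.array(\[543.0,-189.0\])/O=np.array([541.5,-192.6])/' h.py; python3 -c "
from h import *
go(*slab2w(-47,60),40,PSI-90)"
```

```text
spin -0.000 then tx -0.00 ty -0.24 tz -0.03 cm | now [ 502.6 -125.4   39.7] -99.5 F [-7.   0.6  9.8] op 59.8 slab [-49.4  60. ] t 23.1
```

{"fn": "step_arm", "kwargs": {
  "targets": [
    {"tx": 0,"ty": 0,"tz": 0,"spin": 0},
    {"tx": 0,"ty": 0,"tz": 0,"spin": 0},
    {"tx": 0,"ty": 0,"tz": 0,"spin": 0},
    {"tx": 0,"ty": 0,"tz": -2,"spin": 0},
    {"tx": 0,"ty": 0,"tz": -3,"spin": 0},
    {"tx": 0,"ty": 0,"tz": 0,"spin": 0}
  ],
  "gripper": 6.6
}}

```text
time_s: 23.7
position: [0.5084, -0.1252, 0.0928]
eef_rot: [-0.647, 0.763, -0.003, 0.003]
wrist_force: [1.1, -0.6, 0.7]
opening: 0.0659
```

{"fn": "step_arm", "kwargs": {
  "targets": [
    {"tx": 0,"ty": 2,"tz": 0,"spin": 0},
    {"tx": 0,"ty": 3,"tz": 0,"spin": 0},
    {"tx": 0,"ty": 3,"tz": 0,"spin": 0},
    {"tx": 0,"ty": 0,"tz": 2,"spin": 0},
    {"tx": 0,"ty": 0,"tz": 2.5,"spin": 0},
    {"tx": 0,"ty": 0,"tz": 1,"spin": 0},
    {"tx": 0,"ty": 0,"tz": 0.3,"spin": 0},
    {"tx": 0,"ty": 0,"tz": 0,"spin": 0}
  ],
  "gripper": 2
}}

```text
time_s: 24.5
position: [0.4265, -0.1122, 0.0311]
eef_rot: [-0.647, 0.763, 0.0, -0.0]
wrist_force: [-0.4, 0.3, 0.3]
opening: 0.0209
```

```bash
python3 -c "
from h import *
go(*slab2w(-99.5,60),29,PSI-90)"
```

```text
spin 0.000 then tx 0.05 ty -2.72 tz 0.21 cm | now [ 426.5 -112.2   31.1] -99.4 F [-0.4  0.3  0.3] op 20.9 slab [-126.7   60.5] t 24.5
```

{"fn": "step_arm", "kwargs": {
  "targets": [
    {"tx": 0,"ty": -0.5,"tz": 0.2,"spin": 0},
    {"tx": 0,"ty": -0.4,"tz": 0,"spin": 0},
    {"tx": 0,"ty": -0.3,"tz": 0,"spin": 0},
    {"tx": 0,"ty": -0.3,"tz": 0,"spin": 0},
    {"tx": 0,"ty": -0.3,"tz": 0,"spin": 0},
    {"tx": 0,"ty": -0.3,"tz": 0,"spin": 0},
    {"tx": 0,"ty": -0.3,"tz": 0,"spin": 0},
    {"tx": 0,"ty": 0,"tz": 0,"spin": 0}
  ],
  "gripper": 2
}}

```text
time_s: 25.3
position: [0.4511, -0.1162, 0.0293]
eef_rot: [-0.647, 0.763, -0.001, 0.001]
wrist_force: [-0.7, -0.0, 0.1]
opening: 0.0199
```

{"fn": "step_arm", "kwargs": {
  "targets": [
    {"tx": 0,"ty": -0.3,"tz": 0,"spin": 0},
    {"tx": 0,"ty": 0,"tz": 0,"spin": 0}
  ],
  "gripper": 2
}}

```text
time_s: 25.5
position: [0.4519, -0.1166, 0.0291]
eef_rot: [-0.646, 0.763, 0.001, -0.001]
wrist_force: [-5.0, 1.7, 2.8]
opening: 0.02
```

{"fn": "step_arm", "kwargs": {
  "targets": [
    {"tx": 0,"ty": -0.2,"tz": 0,"spin": 0},
    {"tx": 0,"ty": 0,"tz": 0,"spin": 0}
  ],
  "gripper": 2
}}

```text
time_s: 25.7
position: [0.452, -0.1168, 0.0288]
eef_rot: [-0.646, 0.763, 0.002, -0.002]
wrist_force: [-7.2, 2.4, 5.7]
opening: 0.0204
```

```bash
python3 -c "
from h import *
go(*slab2w(-99.5,60),29,PSI-90)"
```

```text
spin -0.000 then tx 0.00 ty -0.13 tz -0.02 cm | now [ 452.  -116.8   28.8] -99.5 F [-7.2  2.4  5.7] op 20.4 slab [-100.8   60. ] t 25.7
```

{"fn": "step_arm", "kwargs": {
  "targets": [
    {"tx": 0,"ty": -0.3,"tz": 0,"spin": 0},
    {"tx": 0,"ty": -0.1,"tz": 0,"spin": 0},
    {"tx": 0,"ty": 0,"tz": 0,"spin": 0}
  ],
  "gripper": 2
}}

```text
time_s: 26.0
position: [0.4519, -0.1172, 0.0282]
eef_rot: [-0.646, 0.763, 0.005, -0.005]
wrist_force: [-13.8, 7.1, 11.5]
opening: 0.02
```

{"fn": "step_arm", "kwargs": {
  "targets": [
    {"tx": 0,"ty": 1.2,"tz": 0,"spin": 0},
    {"tx": 0,"ty": 1,"tz": -1,"spin": 0},
    {"tx": 0,"ty": 0,"tz": -4,"spin": 0},
    {"tx": 0,"ty": 0,"tz": -4,"spin": 0},
    {"tx": 0,"ty": 0,"tz": -2,"spin": -0.12},
    {"tx": 0,"ty": 0,"tz": 0,"spin": -0.12},
    {"tx": 0,"ty": 0,"tz": 0,"spin": -0.12},
    {"tx": 0,"ty": 0,"tz": 0,"spin": -0.12},
    {"tx": 0,"ty": 0,"tz": 0,"spin": -0.05},
    {"tx": 0,"ty": 0,"tz": 0,"spin": 0}
  ],
  "gripper": 8.7
}}

```text
time_s: 27.0
position: [0.4384, -0.1139, 0.1397]
eef_rot: [0.824, -0.567, 0.001, -0.001]
wrist_force: [-0.3, -0.4, 0.2]
opening: 0.0849
```

```bash
python3 -c "
from h import *
go(502.2,429.6,130,21.5-90)
np.set_printoptions(precision=1,suppress=True)
for n in('top','side'):
  d=grab(n)
  for z in(.05,.068):
    for r in topfaces(d,z): print(n,np.array(r))
"
```

```text
spin -0.010 then tx -48.23 ty -25.85 tz 0.97 cm | now [ 438.4 -113.9  139.7] -69.1 F [-0.3 -0.4  0.2] op 84.9 slab [-114.6   60.7] t 27.0
top [158.  208.  502.5 423.9  49.3 121.3  59.7  21.2]
top [ 383.   182.   568.1 -195.7   67.7  179.4  126.5   80.7]
side [314.  324.  501.9 429.7  49.3 120.3  62.1  21.8]
side [ 311.   161.   541.8 -188.8   68.1  184.   180.2   80.3]
```

The side view gives the merged outline as 184 x 180 mm, so the three-box C shape is in place. I'll pick the last box.

{"fn": "step_arm", "kwargs": {
  "targets": [
    {"tx": -2.2,"ty": -1.3,"tz": 0,"spin": -0.01},
    {"tx": -4,"ty": -2.1,"tz": 0,"spin": 0},
    {"tx": -4,"ty": -2.1,"tz": 0,"spin": 0},
    {"tx": -4,"ty": -2.1,"tz": 0,"spin": 0},
    {"tx": -4,"ty": -2.1,"tz": 0,"spin": 0},
    {"tx": -4,"ty": -2.1,"tz": 0,"spin": 0},
    {"tx": -4,"ty": -2.1,"tz": 0,"spin": 0},
    {"tx": -4,"ty": -2.1,"tz": 0,"spin": 0},
    {"tx": -4,"ty": -2.1,"tz": 0,"spin": 0},
    {"tx": -4,"ty": -2.1,"tz": 0,"spin": 0},
    {"tx": -4,"ty": -2.1,"tz": 0,"spin": 0},
    {"tx": -4,"ty": -2.1,"tz": 0,"spin": 0},
    {"tx": -2,"ty": -1.5,"tz": 1,"spin": 0},
    {"tx": 0,"ty": 0,"tz": 0,"spin": 0},
    {"tx": 0,"ty": 0,"tz": 0,"spin": 0}
  ],
  "gripper": 8.7
}}

```text
time_s: 28.6
position: [0.5014, 0.4295, 0.1282]
eef_rot: [0.827, -0.563, -0.0, 0.001]
wrist_force: [-0.4, -0.1, 0.1]
opening: 0.0871
```

```bash
python3 -c "
from h import *
go(502.2,429.6,19,21.5-90)"
```

```text
spin -0.000 then tx 0.02 ty -0.08 tz 10.92 cm | now [501.4 429.5 128.2] -68.5 F [-0.4 -0.1  0.1] op 87.1 slab [-141.7  607. ] t 28.6
```

{"fn": "step_arm", "kwargs": {
  "targets": [
    {"tx": 0,"ty": 0,"tz": 3,"spin": 0},
    {"tx": 0,"ty": 0,"tz": 3,"spin": 0},
    {"tx": 0,"ty": 0,"tz": 3,"spin": 0},
    {"tx": 0,"ty": 0,"tz": 1.8,"spin": 0},
    {"tx": 0,"ty": 0,"tz": 0,"spin": 0},
    {"tx": 0,"ty": 0,"tz": 0,"spin": 0}
  ],
  "gripper": 8.7
}}

```text
time_s: 29.2
position: [0.5023, 0.4289, 0.0223]
eef_rot: [0.826, -0.563, 0.0, -0.0]
wrist_force: [0.5, 1.1, 0.8]
opening: 0.0872
```

{"fn": "step_arm", "kwargs": {
  "targets": [
    {"tx": 0,"ty": 0,"tz": 0,"spin": 0},
    {"tx": 0,"ty": 0,"tz": 0,"spin": 0},
    {"tx": 0,"ty": 0,"tz": 0,"spin": 0},
    {"tx": 0,"ty": 0,"tz": 0,"spin": 0},
    {"tx": 0,"ty": 0,"tz": 0,"spin": 0}
  ],
  "gripper": 4
}}

```text
time_s: 29.7
position: [0.5021, 0.4286, 0.0222]
eef_rot: [0.827, -0.563, 0.001, 0.0]
wrist_force: [1.0, -3.4, 4.9]
opening: 0.0601
```

{"fn": "step_arm", "kwargs": {
  "targets": [
    {"tx": 0,"ty": 0,"tz": -1,"spin": 0},
    {"tx": 0,"ty": 0,"tz": -3,"spin": 0},
    {"tx": 0,"ty": 0,"tz": -4,"spin": 0},
    {"tx": 0,"ty": 0,"tz": -2,"spin": 0.1},
    {"tx": 0,"ty": 0,"tz": 0,"spin": 0.143},
    {"tx": 0,"ty": 0,"tz": 0,"spin": 0.143},
    {"tx": 0,"ty": 0,"tz": 0,"spin": 0.143},
    {"tx": 0,"ty": 0,"tz": 0,"spin": 0.143},
    {"tx": 0,"ty": 0,"tz": 0,"spin": 0.143},
    {"tx": 0,"ty": 0,"tz": 0,"spin": 0.143},
    {"tx": 0,"ty": 0,"tz": 0,"spin": 0.143},
    {"tx": 0,"ty": 0,"tz": 0,"spin": 0.143},
    {"tx": 0,"ty": 0,"tz": 0,"spin": 0.143},
    {"tx": 0,"ty": 0,"tz": 0,"spin": 0.143},
    {"tx": 0,"ty": 0,"tz": 0,"spin": 0.143},
    {"tx": 0,"ty": 0,"tz": 0,"spin": 0.143},
    {"tx": 0,"ty": 0,"tz": 0,"spin": 0.143},
    {"tx": 0,"ty": 0,"tz": 0,"spin": 0.143},
    {"tx": 0,"ty": 0,"tz": 0,"spin": 0.01}
  ],
  "gripper": 4
}}

```text
time_s: 31.6
position: [0.5009, 0.4294, 0.1205]
eef_rot: [0.083, 0.997, -0.0, -0.001]
wrist_force: [0.4, -0.3, -3.0]
opening: 0.0596
```

```bash
python3 -c "
from h import *
go(*slab2w(-86,-40),120,PSI+180)"
```

```text
spin -0.002 then tx -5.62 ty -64.69 tz 0.05 cm | now [500.9 429.4 120.5] 170.5 F [ 0.4 -0.3 -3. ] op 59.6 slab [-142.2  606.9] t 31.6
```

{"fn": "step_arm", "kwargs": {
  "targets": [
    {"tx": -0.2,"ty": -2,"tz": 0,"spin": 0},
    {"tx": -0.4,"ty": -4,"tz": 0,"spin": 0},
    {"tx": -0.4,"ty": -4.5,"tz": 0,"spin": 0},
    {"tx": -0.4,"ty": -4.5,"tz": 0,"spin": 0},
    {"tx": -0.4,"ty": -4.5,"tz": 0,"spin": 0},
    {"tx": -0.4,"ty": -4.5,"tz": 0,"spin": 0},
    {"tx": -0.4,"ty": -4.5,"tz": 0,"spin": 0},
    {"tx": -0.4,"ty": -4.5,"tz": 0,"spin": 0},
    {"tx": -0.4,"ty": -4.5,"tz": 0,"spin": 0},
    {"tx": -0.4,"ty": -4.5,"tz": 0,"spin": 0},
    {"tx": -0.4,"ty": -4.5,"tz": 0,"spin": 0},
    {"tx": -0.4,"ty": -4.5,"tz": 0,"spin": 0},
    {"tx": -0.4,"ty": -4.5,"tz": 0,"spin": 0},
    {"tx": -0.4,"ty": -4.5,"tz": 0,"spin": 0},
    {"tx": 0,"ty": -3,"tz": 0,"spin": 0},
    {"tx": 0,"ty": -1.7,"tz": 0,"spin": 0},
    {"tx": 0,"ty": 0,"tz": 0,"spin": 0},
    {"tx": 0,"ty": 0,"tz": 0,"spin": 0}
  ],
  "gripper": 4
}}

```text
time_s: 33.4
position: [0.4478, -0.2175, 0.1212]
eef_rot: [0.083, 0.997, 0.0, -0.0]
wrist_force: [-0.5, -0.1, -3.2]
opening: 0.0598
```

```bash
python3 -c "
from h import *
go(*slab2w(-88,-41),40,PSI+180)"
```

```text
spin -0.000 then tx -0.03 ty -0.10 tz 8.12 cm | now [ 447.8 -217.5  121.2] 170.5 F [-0.5 -0.1 -3.2] op 59.8 slab [-88.3 -40. ] t 33.4
```

{"fn": "step_arm", "kwargs": {
  "targets": [
    {"tx": 0,"ty": -0.1,"tz": 2,"spin": 0},
    {"tx": 0,"ty": 0,"tz": 2.5,"spin": 0},
    {"tx": 0,"ty": 0,"tz": 2,"spin": 0},
    {"tx": 0,"ty": 0,"tz": 0.8,"spin": 0},
    {"tx": 0,"ty": 0,"tz": 0.5,"spin": 0},
    {"tx": 0,"ty": 0,"tz": 0.3,"spin": 0},
    {"tx": 0,"ty": 0,"tz": 0,"spin": 0},
    {"tx": 0,"ty": 0,"tz": 0,"spin": 0}
  ],
  "gripper": 4
}}

```text
time_s: 34.2
position: [0.4485, -0.2187, 0.041]
eef_rot: [0.083, 0.997, -0.0, 0.001]
wrist_force: [0.4, -0.4, -3.4]
opening: 0.06
```

{"fn": "step_arm", "kwargs": {
  "targets": [
    {"tx": 0,"ty": 0,"tz": 0,"spin": 0},
    {"tx": 0,"ty": 0,"tz": 0,"spin": 0},
    {"tx": 0,"ty": 0,"tz": 0,"spin": 0},
    {"tx": 0,"ty": 0,"tz": -2,"spin": 0},
    {"tx": 0,"ty": 0,"tz": -4,"spin": 0},
    {"tx": 0,"ty": 0,"tz": -1,"spin": 0},
    {"tx": 0,"ty": 0,"tz": 0,"spin": 0}
  ],
  "gripper": 6.6
}}

```text
time_s: 34.9
position: [0.4494, -0.2189, 0.1124]
eef_rot: [0.083, 0.997, -0.0, 0.003]
wrist_force: [0.6, -0.3, -0.7]
opening: 0.066
```

```bash
python3 -c "
from h import *
go(*slab2w(-137,-40),29,PSI-90)
d=grab('top'); c=(330,140,450,260); a=cv2.resize(d['frame'][c[1]:c[3],c[0]:c[2],::-1],(400,400),interpolation=cv2.INTER_CUBIC)
d=grab('side'); c=(260,110,380,230); b=cv2.resize(d['frame'][c[1]:c[3],c[0]:c[2],::-1],(400,400),interpolation=cv2.INTER_CUBIC)
cv2.imwrite('pics/p6.png',np.hstack([a,b]))
"
```

```text
spin -1.572 then tx -0.11 ty 5.04 tz 8.34 cm | now [ 449.4 -218.9  112.4] 170.5 F [ 0.6 -0.3 -0.7] op 66.0 slab [-86.6 -41.1] t 34.9
```

View pics/p6.png

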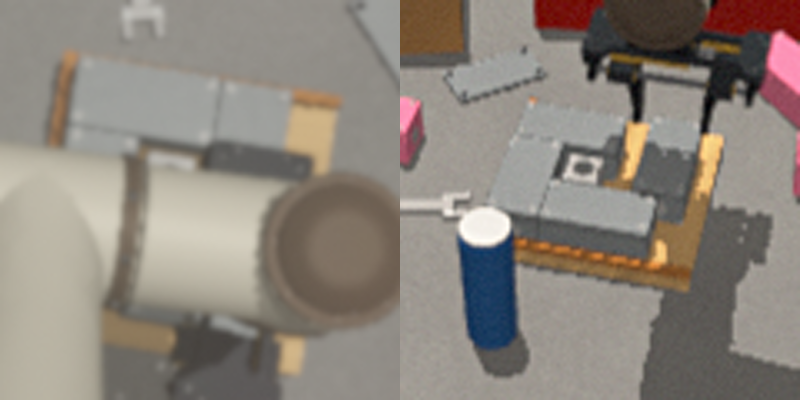

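{"fn": "step_arm", "kwargs": {
  "targets": [
    {"tx": 0,"ty": 0,"tz": 0,"spin": -0.143},
    {"tx": 0,"ty": 0,"tz": 0,"spin": -0.143},
    {"tx": 0,"ty": 0,"tz": 0,"spin": -0.143},
    {"tx": 0,"ty": 0,"tz": 0,"spin": -0.143},
    {"tx": 0,"ty": 0,"tz": 0,"spin": -0.143},
    {"tx": 0,"ty": 0,"tz": 0,"spin": -0.143},
    {"tx": 0,"ty": 0,"tz": 0,"spin": -0.143},
    {"tx": 0,"ty": 0,"tz": 0,"spin": -0.143},
    {"tx": 0,"ty": 0,"tz": 0,"spin": -0.143},
    {"tx": 0,"ty": 0,"tz": 0,"spin": -0.143},
    {"tx": 0,"ty": 0,"tz": 0,"spin": -0.142},
    {"tx": 0.4,"ty": 2.5,"tz": 0,"spin": 0},
    {"tx": 0,"ty": 2.6,"tz": 0,"spin": 0},
    {"tx": 0,"ty": 0,"tz": 3,"spin": 0},
    {"tx": 0,"ty": 0,"tz": 3,"spin": 0},
    {"tx": 0,"ty": 0,"tz": 1.5,"spin": 0},
    {"tx": 0,"ty": 0,"tz": 0.8,"spin": 0},
    {"tx": 0,"ty": 0,"tz": 0,"spin": 0}
  ],
  "gripper": 5
}}

```text
time_s: 36.8
position: [0.3955, -0.214, 0.0256]
eef_rot: [-0.646, 0.763, 0.002, -0.001]
wrist_force: [-0.7, 0.6, 0.3]
opening: 0.0502
```

```bash
python3 -c "
from h import *
go(*slab2w(-99.5,-46),29,PSI-90)"
```

```text
spin -0.000 then tx 0.09 ty -4.10 tz -0.34 cm | now [ 395.5 -214.    25.6] -99.5 F [-0.7  0.6  0.3] op 50.2 slab [-140.5  -45.1] t 36.8
```

{"fn": "step_arm", "kwargs": {
  "targets": [
    {"tx": 0,"ty": -0.6,"tz": -0.3,"spin": 0},
    {"tx": 0,"ty": -0.5,"tz": 0,"spin": 0},
    {"tx": 0,"ty": -0.4,"tz": 0,"spin": 0},
    {"tx": 0,"ty": -0.3,"tz": 0,"spin": 0},
    {"tx": 0,"ty": -0.3,"tz": 0,"spin": 0},
    {"tx": 0,"ty": -0.3,"tz": 0,"spin": 0},
    {"tx": 0,"ty": -0.3,"tz": 0,"spin": 0},
    {"tx": 0,"ty": -0.3,"tz": 0,"spin": 0},
    {"tx": 0,"ty": -0.3,"tz": 0,"spin": 0},
    {"tx": 0,"ty": -0.3,"tz": 0,"spin": 0},
    {"tx": 0,"ty": -0.2,"tz": 0,"spin": 0},
    {"tx": 0,"ty": 0,"tz": 0,"spin": 0}
  ],
  "gripper": 5
}}

```text
time_s: 38.0
position: [0.4345, -0.2205, 0.0301]
eef_rot: [-0.646, 0.763, 0.0, -0.0]
wrist_force: [-4.5, -0.6, 3.2]
opening: 0.0498
```

{"fn": "step_arm", "kwargs": {
  "targets": [
    {"tx": 0,"ty": -0.3,"tz": 0,"spin": 0},
    {"tx": 0,"ty": 0,"tz": 0,"spin": 0}
  ],
  "gripper": 5
}}

```text
time_s: 38.2
position: [0.4349, -0.2206, 0.0299]
eef_rot: [-0.646, 0.763, 0.002, -0.002]
wrist_force: [-8.9, 0.9, 5.3]
opening: 0.0499
```

{"fn": "step_arm", "kwargs": {
  "targets": [
    {"tx": 0,"ty": -0.3,"tz": 0,"spin": 0},
    {"tx": 0,"ty": 0,"tz": 0,"spin": 0}
  ],
  "gripper": 5
}}

```text
time_s: 38.4
position: [0.4347, -0.2206, 0.0295]
eef_rot: [-0.646, 0.763, 0.005, -0.004]
wrist_force: [-13.6, 3.4, 10.8]
opening: 0.0499
```

```bash
python3 -c "
from h import *
go(*slab2w(-99.5,-46),29,PSI-90)"
```

```text
spin -0.001 then tx 0.08 ty -0.12 tz 0.05 cm | now [ 434.7 -220.6   29.5] -99.5 F [-13.6   3.4  10.8] op 49.9 slab [-100.7  -45.2] t 38.4
```

{"fn": "step_arm", "kwargs": {
  "targets": [
    {"tx": 0,"ty": 1.2,"tz": 0,"spin": 0},
    {"tx": 0,"ty": 0.8,"tz": -1,"spin": 0},
    {"tx": 0,"ty": 0,"tz": -4,"spin": 0},
    {"tx": 0,"ty": 0,"tz": -3,"spin": 0},
    {"tx": 0,"ty": 0,"tz": 0,"spin": 0.143},
    {"tx": 0,"ty": 0,"tz": 0,"spin": 0.143},
    {"tx": 0,"ty": 0,"tz": 0,"spin": 0.143},
    {"tx": 0,"ty": 0,"tz": 0,"spin": 0.143},
    {"tx": 0,"ty": 0,"tz": 0,"spin": 0.143},
    {"tx": 0,"ty": 0,"tz": 0,"spin": 0.143},
    {"tx": 0,"ty": 0,"tz": 0,"spin": 0.143},
    {"tx": 0,"ty": 0,"tz": 0,"spin": 0.143},
    {"tx": 0,"ty": 0,"tz": 0,"spin": 0.143},
    {"tx": 0,"ty": 0,"tz": 0,"spin": 0.143},
    {"tx": 0,"ty": 0,"tz": 0,"spin": 0.141},
    {"tx": 0,"ty": 0,"tz": 0,"spin": 0}
  ],
  "gripper": 2
}}

```text
time_s: 40.0
position: [0.4221, -0.2183, 0.1114]
eef_rot: [0.082, 0.997, -0.0, 0.002]
wrist_force: [0.1, -0.2, -0.8]
opening: 0.0197
```

```bash
python3 -c "
from h import *
go(*slab2w(-62,-123),29,PSI+180)"
```

```text
spin 0.001 then tx -5.16 ty -7.80 tz 8.24 cm | now [ 422.1 -218.3  111.4] 170.6 F [ 0.1 -0.2 -0.8] op 19.7 slab [-113.6  -45. ] t 40.0
```

{"fn": "step_arm", "kwargs": {
  "targets": [
    {"tx": -1.5,"ty": -2.5,"tz": 0,"spin": 0},
    {"tx": -2,"ty": -3,"tz": 0,"spin": 0},
    {"tx": -1.7,"ty": -2.3,"tz": 0,"spin": 0},
    {"tx": 0,"ty": 0,"tz": 3,"spin": 0},
    {"tx": 0,"ty": 0,"tz": 3,"spin": 0},
    {"tx": 0,"ty": 0,"tz": 1.5,"spin": 0},
    {"tx": 0,"ty": 0,"tz": 0.6,"spin": 0},
    {"tx": 0,"ty": 0,"tz": 0,"spin": 0}
  ],
  "gripper": 2
}}

```text
time_s: 40.8
position: [0.4594, -0.3037, 0.0291]
eef_rot: [0.081, 0.997, -0.0, 0.0]
wrist_force: [-0.9, -0.8, 0.3]
opening: 0.0201
```

{"fn": "step_arm", "kwargs": {
  "targets": [
    {"tx": 0,"ty": 0.4,"tz": 0,"spin": 0},
    {"tx": 0,"ty": 0.3,"tz": 0,"spin": 0},
    {"tx": 0,"ty": 0.3,"tz": 0,"spin": 0},
    {"tx": 0,"ty": 0.3,"tz": 0,"spin": 0},
    {"tx": 0,"ty": 0.3,"tz": 0,"spin": 0},
    {"tx": 0,"ty": 0.3,"tz": 0,"spin": 0},
    {"tx": 0,"ty": 0.2,"tz": 0,"spin": 0},
    {"tx": 0,"ty": 0,"tz": 0,"spin": 0}
  ],
  "gripper": 2
}}

```text
time_s: 41.6
position: [0.463, -0.2833, 0.0299]
eef_rot: [0.082, 0.997, -0.0, 0.001]
wrist_force: [-0.7, -4.5, 3.6]
opening: 0.0197
```

{"fn": "step_arm", "kwargs": {
  "targets": [
    {"tx": 0,"ty": 0.2,"tz": 0,"spin": 0},
    {"tx": 0,"ty": 0,"tz": 0,"spin": 0}
  ],
  "gripper": 2
}}

```text
time_s: 41.8
position: [0.4633, -0.2817, 0.0299]
eef_rot: [0.082, 0.997, -0.001, 0.001]
wrist_force: [-1.9, -6.9, 4.4]
opening: 0.0201
```

```bash
python3 -c "
from h import *
go(*slab2w(-60,-99.5),29,PSI+180)"
```

```text
spin 0.000 then tx -0.25 ty 0.12 tz 0.09 cm | now [ 463.3 -281.7   29.9] 170.6 F [-1.9 -6.9  4.4] op 20.1 slab [ -62.5 -100.7] t 41.8
```

{"fn": "step_arm", "kwargs": {
  "targets": [
    {"tx": 0,"ty": 0.2,"tz": 0,"spin": 0},
    {"tx": 0,"ty": 0,"tz": 0,"spin": 0}
  ],
  "gripper": 2
}}

```text
time_s: 42.0
position: [0.4633, -0.2816, 0.0299]
eef_rot: [0.082, 0.997, -0.002, 0.001]
wrist_force: [-3.2, -15.7, 1.7]
opening: 0.0201
```

{"fn": "step_arm", "kwargs": {
  "targets": [
    {"tx": 0,"ty": 0.2,"tz": 0,"spin": 0},
    {"tx": 0,"ty": 0,"tz": 0,"spin": 0}
  ],
  "gripper": 2
}}

```text
time_s: 42.2
position: [0.4634, -0.2815, 0.0303]
eef_rot: [0.082, 0.997, -0.003, 0.0]
wrist_force: [-5.5, -23.6, 2.2]
opening: 0.0198
```

{"fn": "step_arm", "kwargs": {
  "targets": [
    {"tx": 0,"ty": -1.5,"tz": 0,"spin": 0},
    {"tx": 0,"ty": -1,"tz": -1,"spin": 0},
    {"tx": 0,"ty": 0,"tz": -4,"spin": 0},
    {"tx": 0,"ty": 0,"tz": -4,"spin": 0},
    {"tx": 4,"ty": -3,"tz": -3,"spin": 0},
    {"tx": 4,"ty": -3,"tz": 0,"spin": 0},
    {"tx": 3,"ty": -3,"tz": 0,"spin": 0},
    {"tx": 0,"ty": -4,"tz": 0,"spin": 0},
    {"tx": 0,"ty": -4,"tz": 0,"spin": 0},
    {"tx": 0,"ty": 0,"tz": 0,"spin": 0}
  ],
  "gripper": 2
}}

```text
time_s: 43.2
position: [0.3289, -0.4512, 0.1452]
eef_rot: [0.084, 0.996, -0.0, 0.001]
wrist_force: [0.6, 0.6, -0.2]
opening: 0.02
```

```bash
python3 -c "
from h import *
np.set_printoptions(precision=1,suppress=True)
print(st()[1], st()[0]['wrist_force'])
ims=[]
for n,c in(('top',(330,140,450,260)),('side',(260,110,380,230))):
  d=grab(n)
  for r in topfaces(d,.068): print(n,np.array(r), w2slab(r[2:4]))
  ims.append(cv2.resize(d['frame'][c[1]:c[3],c[0]:c[2],::-1],(400,400),interpolation=cv2.INTER_CUBIC))
cv2.imwrite('pics/p7.png',np.hstack(ims))
"
```

```text
[ 328.9 -451.2  145.2] [ 0.6  0.6 -0.2]
top [ 381.   194.   541.7 -191.2   67.7  180.5  179.8   80.6] [-0.   1.4]
side [ 315.   160.   542.  -188.    68.   185.6  180.1   80.3] [-0.3  4.6]
```

View pics/p7.png

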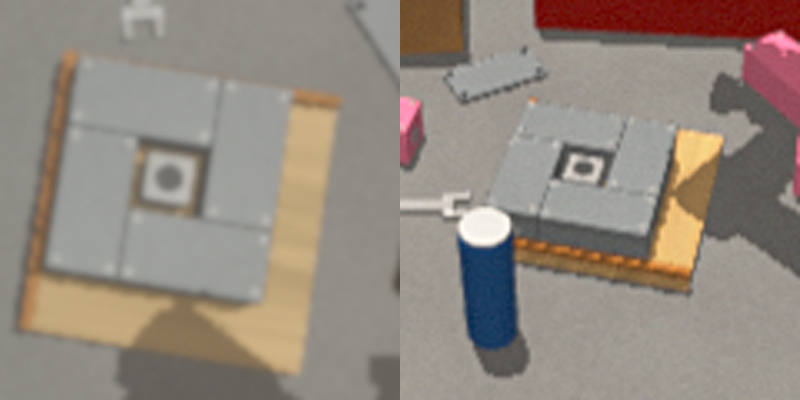

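The top face now measures 180.5 x 179.8 mm, a closed pinwheel with an even gap round the post. I'll check the bystanders against the first picture, then hand in.

```bash
python3 -c "
from h import *
d=grab('side'); a=cv2.imread('pics/side0.png').astype(int); b=d['frame'][:,:,::-1].astype(int)
for n,(u,v) in dict(junction=(290,284),tape=(290,244),can=(287,193),meter=(231,248),driver=(246,315),wrench=(257,171),cover=(289,132),carton=(233,202),pink1=(250,148),pink2=(377,132),pink3=(395,160)).items():
  print(n,round(abs(a-b)[v-14:v+14,u-18:u+18].mean(),1))
hand_in()
"
```

```text
junction 2.6
tape 3.1
can 3.2
meter 1.7
driver 2.8
wrench 2.6
cover 4.7
carton 2.6
pink1 2.3
pink2 26.2
pink3 6.9
the job is handed in; nothing more can be done
```

The layer is finished and handed in at about 43 s of robot time. The three loose enclosures stand lid up in the right, left and near slots. They form a closed pinwheel round the post with the first one, which is still in its corner.

- **Fit:** I pushed each box until it stopped moving and the push force rose, to between 6 and 32 N. In the last top view the layer's top face measures 180.5 x 179.8 mm, square to the slab, with no open joints visible.
- **Disagreement:** The side camera gives 185.6 x 180.1 mm. I put the extra length down to side faces being caught in that view. The two cameras also differed by 3–5 mm in y, so I corrected the slab position from contact with the kerbs.
- **Other objects:** In the side view, every listed bystander looks unchanged from the first picture. The patches over two pink look-alikes did differ. The gripper's shadow falls there in the last picture and I never worked near them, so I take it as shadow, but I did not check further.
- **At hand-in:** The gripper was empty and clear of everything, with the wrist force about zero.

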